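# Sticker a walnut serving board onto the drying pile and weight it

### The job

Add the walnut serving board to the drying pile so that it seasons flat: lay the long stick across the pale board's blade and the short stick across its handle, each centred straight above the bearer below it, then lay the walnut board on both sticks, squarely over the pale board with its handle pointing the same way. Then weight it down, setting each weight gently on the walnut so as not to dent it: the steel block flat on the blade, centred straight above the long stick, and the brass block flat on the handle, centred straight above the short stick. Leave the glue bottle, the pencil jar and the mallet where they are.

Things in the scene. Friction and masses are not known exactly. Their poses are not given: they have to be found in the camera images.
- pile: Fixed: pale ash paddle board, 20 mm thick, on two reddish bearers 20 mm high (board top 40 mm up). Blade 170 x 62 mm, handle 34 mm wide on from x 85 to 175 mm, dark spot near its end. Origin: bench level under the blade's middle; x towards the handle, z up. Bearers lie across (along y), centred on y 0, 20 mm wide, sticking out: 130 mm long at x -50 (blade), 80 mm long at x +125 (handle).
- long_stick: The long stick: loose square reddish beech stick, 130 x 20 x 20 mm, about 36 g. Origin: centre of its underside; x along its length, z up. It lies on the bench.
- short_stick: The short stick: loose square reddish beech stick, 80 x 20 x 20 mm, about 22 g. Origin: centre of its underside; x along its length, z up. It lies on the bench.
- walnut_board: Dark walnut paddle board, loose on the bench, same shape as the pale one: 260 mm long, 20 mm thick, about 200 g; blade 170 x 62 mm (x -85 to 85, sides straight from -70 to 65), handle 34 mm wide (x 85 to 175). Origin: underside, under the blade's middle; x towards the handle, z up. It balances near x = +25 mm.
- steel_block: The steel block: bright steel set-up block with small dark holes, 75 (x) x 50 (y) x 25 (z) mm, 620 g, lying flat. Origin: centre of its underside.
- brass_block: The brass block: plain yellow brass bar, 60 (x) x 30 (y) x 25 (z) mm, 370 g, lying flat. Origin: centre of its underside.
- glue_bottle: Bystander: yellow glue bottle with orange cap, 60 mm diameter, 170 mm tall, standing at the far side of the bench. Origin: centre of its underside.
- pencil_jar: Bystander: open steel jar, 72 mm diameter, 100 mm tall, with pencils standing in it to about 145 mm, between the robot and the work. Origin: centre of its underside.
- mallet: Bystander: wooden joiner's mallet lying flat, head 65 x 120 x 70 mm, at the far left of the bench, handle running about 220 mm from the head's centre along its -x. Origin: underside of the head's centre.
Not all that is in view belongs to the job. Of the things that look like the steel_block, take the one that is farthest to the robot's left at the start. Leave any green look-alike of the long_stick alone.

How it is judged:
By the outcome, as a careful person would: the job done as asked, in the order asked, and still so for the second after the job is handed in, with the robot touching nothing.
It also fails if it takes over 131 s, if anything falls off the work surface, if the arm or the gripper's body presses on something with over 40 N, if the wrist force passes 120 N, or if a joint passes its speed limit or range.

### The arm

A 6-joint arm with a two-finger parallel gripper is mounted at the origin on the work surface. World frame = base frame: x ahead of the robot, y to its left, z up, the work surface at z = 0. Lengths are in m, angles in rad, forces in N, time in s.
With the tool pointing down it reaches from about 0.375 to 0.9 m from the base axis. Payload 3.1 kg.
Tool frame: the origin (TCP) lies on the front face of the gripper's body, between the roots of the fingers; the fingertips stand 70 mm ahead of it and the grasp point (between the pads) lies 51 mm ahead of it; z points along the fingers, y is the line along which they close (so a half turn about z gives the same grasp; the last joint's range is limited). The gripper opens to 87 mm and grips with 3 to 60 N. Pads are 19 mm wide; open, the fingers measure 117 mm over their backs; the gripper's body (75 mm by 190 mm) begins 51 mm behind the grasp point.
Start: joints at [-1.353, 0.527, 1.433, -0, 1.181, -0.178], TCP at [0.242, -0.576, 0.292] pointing down, gripper open.
Joint ranges: [-3.08, 3.08], [-0.75, 2.2], [0.22, 2.44], [-1.43, 4.57], [0, 2.65], [-2.85, 2.85]. Speed limits (rad/s): [2.79, 2.79, 3.14, 3.14, 3.14, 3.14].

### API

Orientations are given as a unit quaternion [x, y, z, w].
In Python, from rig import robot, cams, ticket gives the robot as it stands. The module is installed in compiled form; this text tells all that it offers.
- The arm moves only by the shell command python3 -m crank 'ROWS' [FORCE]. ROWS is JSON, a list of rows, each a list of 7 numbers: the shift along the tool's x, y, z in cm, then the turn, a rotation vector about the tool's x, y, z in rad, then the closure, from 0 (fully open) to 1 (shut). A call has 1 to 5 rows; each row shifts and turns the commanded pose from where the row before left it, along the tool's axes as they then stand; what a row does not reach is not made up. A row lasts 1/8 s, in which the tool goes at most 62.5 mm and 10.7 degrees, less where a joint would pass 70% of its speed; a pose out of reach is approached as far as the arm can. A call is refused whole if a number of a shift passes 6.25 or a number of a turn 0.188, either way. A call with a gripper value outside its range is refused whole. The fingers move at their own pace and stop on an object; FORCE is the grip in N (left out, the last holds). Time passes only in rows, so rows that do not move let the fingers close. It gives the time, the measured TCP pose, the force, the opening and the grip force at its end, in the units of the state.
- robot.get_obs(): the state, without advancing time (a new reading comes with each control period).
- cams.camera(name): name is "scene" or "side" or "wrist"; returns the picture (420x560x3 uint8, red, green, blue); there is no depth.
- cams.camera_info(name): a dict with "intrinsics" (3x3 intrinsics, pixels), "pose" (4x4, takes a point from camera to world coordinates). Camera axes: x right, y down, z forward; pixel columns grow to the right and rows downward; lengths in m; the calibration is good to about 2 mm. A picture is of the moment at which its call begins: read the wrist's pose just before it. camera_info takes no time and is no camera call; for the wrist camera it gives the pose at the moment of the call.
- ticket.hand_in(): hands the job in; it is judged then, once.
The state is a dict: "time": time; "q": joint angles; "joint_velocities": joint speeds; "joint_torque": joint torques, N m; "position": TCP position; "tool_rot": TCP orientation; "ft_force": force on the tool from outside, world axes, zero at the start; "moment": the same for the moment, N m; "grip_width": finger opening in m; "grip_force": force on a finger pad.
Only numpy, scipy, OpenCV 4.12 (cv2) and the standard library are available. Lean on these libraries where they do the work, as an engineer would, in place of code of your own. Each camera call takes 0.05 s, during which the arm holds its last target. There are 200 camera calls.

## Working session

There is one attempt and no reset: what is moved stays moved. The work goes in short steps, Python scripts to look and compute and a shell command to move; the robot and the scene stay as the last step left them, time stands still between calls to the robot, and variables do not carry over. Pictures are saved under pics/ and viewed, at most 14 in all, crops included, and the job is handed in when it is done.

```bash
mkdir -p pics
python3 - <<'E'
from rig import robot,cams
import cv2,numpy as np
for n in("scene","side"):
    im=cams.camera(n); cv2.imwrite(f"pics/{n}0.png",cv2.resize(im[:,:,::-1],(800,600),interpolation=cv2.INTER_CUBIC))
    i=cams.camera_info(n);print(n,np.round(i["intrinsics"],1).tolist(),np.round(i["pose"],3).tolist())
i=cams.camera_info("wrist");print(np.round(i["intrinsics"],1).tolist(),np.round(i["pose"],3).tolist())
o=robot.get_obs();print(o)
E
```

```text
scene [[536.2, 0.0, 274.9], [0.0, 536.2, 210.4], [0.0, 0.0, 1.0]] [[-0.89, 0.358, -0.283, 0.992], [0.456, 0.711, -0.536, 0.823], [0.01, -0.606, -0.796, 1.224], [0.0, 0.0, 0.0, 1.0]]
side [[535.7, 0.0, 281.8], [0.0, 535.7, 205.8], [0.0, 0.0, 1.0]] [[0.944, -0.24, 0.228, 0.219], [-0.331, -0.64, 0.694, -1.101], [-0.021, -0.73, -0.683, 1.135], [0.0, 0.0, 0.0, 1.0]]
[[303.0, 0.0, 281.5], [0.0, 303.0, 211.2], [0.0, 0.0, 1.0]] [[0.387, -0.887, -0.254, 0.31], [-0.922, -0.372, -0.104, -0.547], [-0.002, 0.275, -0.962, 0.385], [0.0, 0.0, 0.0, 1.0]]
{'time': 0.1, 'q': array([-1.35253357e+00,  5.28365672e-01,  1.43377857e+00,  1.19422784e-05,
        1.18141349e+00, -1.78484776e-01]), 'joint_velocities': array([ 0.0017526 , -0.00025085, -0.0032625 ,  0.00127459,  0.00040851,
       -0.00066695]), 'joint_torque': array([ 7.60927423e-05, -4.40986347e+01, -1.77149087e+01,  6.34053396e-02,
        5.34306793e-02, -4.60254444e-05]), 'position': array([ 0.24143456, -0.57590951,  0.29137259]), 'tool_rot': array([ 9.80388339e-01,  1.97072929e-01, -1.40195158e-05, -9.82451193e-04]), 'ft_force': array([ 0.18352063, -0.74399814,  0.40897114]), 'moment': array([ 0.01579454, -0.0106923 , -0.01959451]), 'grip_force': 0.0, 'grip_width': 0.08726731095133096}
```

View pics/scene0.png

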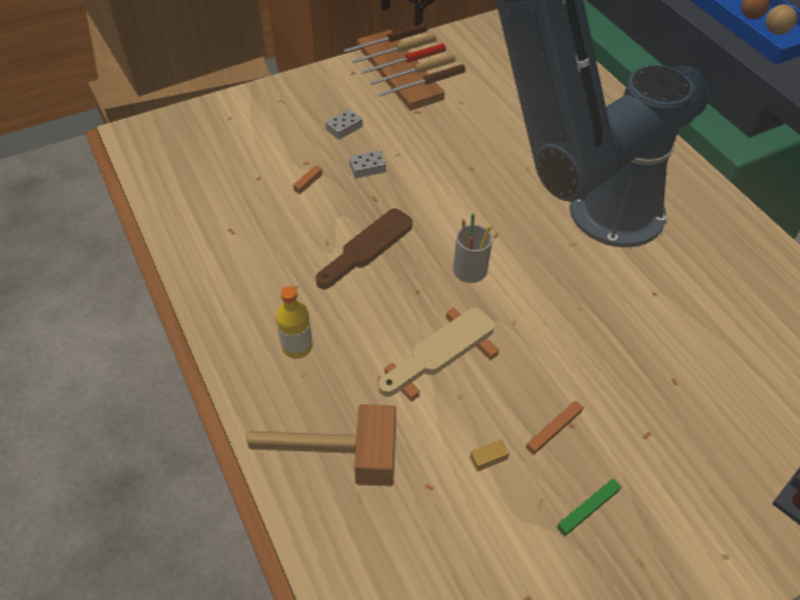

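View pics/side0.png

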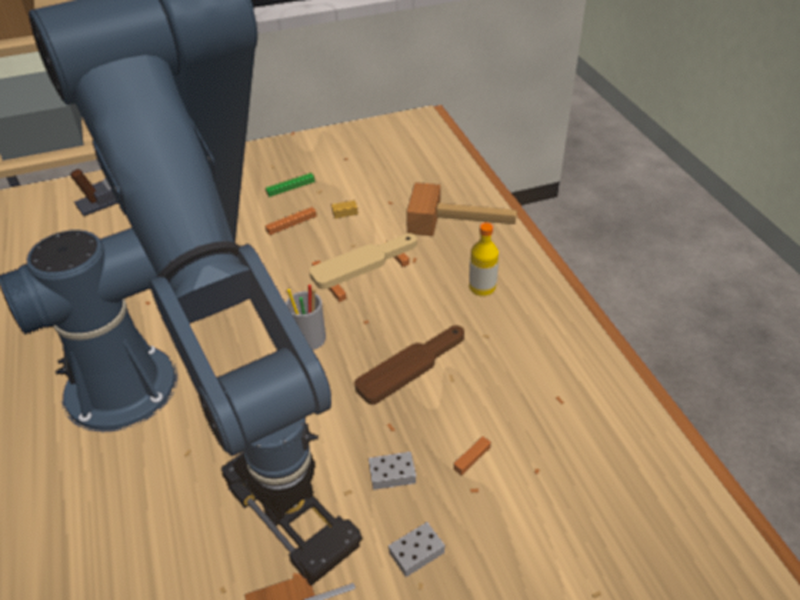

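```bash
cat > h.py <<'E'
from rig import robot,cams
import cv2,numpy as np
from scipy.optimize import minimize
from scipy.spatial.transform import Rotation as R
def cam(n):
    i=cams.camera_info(n); return np.array(i["intrinsics"]),np.array(i["pose"])
def proj(c,P):
    K,T=c; p=(np.asarray(P)-T[:3,3])@T[:3,:3]@K.T; return p[:,:2]/p[:,2:]
def ray(c,uv):
    K,T=c; d=T[:3,:3]@np.linalg.solve(K,[uv[0],uv[1],1]); return T[:3,3],d/np.linalg.norm(d)
def onplane(c,uv,z):
    o,d=ray(c,uv); return o+d*(z-o[2])/d[2]
def tri(rs):
    A=sum(np.eye(3)-np.outer(d,d) for o,d in rs); b=sum((np.eye(3)-np.outer(d,d))@o for o,d in rs)
    return np.linalg.solve(A,b)
def box(x0,x1,y,h): return [[x,s*y,z] for x in(x0,x1) for s in(-1,1) for z in(0,h)]
def pad(h=.02):
    b=[[x,y,z] for x,y in((-.085,.024),(-.085,-.024),(-.07,.031),(-.07,-.031),(.065,.031),(.065,-.031),(.085,.017),(.085,-.017)) for z in(0,h)]
    a=[[x,y,z] for x,y in((.085,.017),(.085,-.017),(.166,.017),(.166,-.017),(.175,.008),(.175,-.008)) for z in(0,h)]
    return [b,a]
M=dict(long=[box(-.065,.065,.01,.02)],short=[box(-.04,.04,.01,.02)],steel=[box(-.0375,.0375,.025,.025)],brass=[box(-.03,.03,.015,.025)],walnut=pad(),pale=pad())
def pts(parts,p,z):
    c,s=np.cos(p[2]),np.sin(p[2]); r=np.array([[c,-s,0],[s,c,0],[0,0,1]])
    return [np.array(q)@r.T+[p[0],p[1],z] for q in parts]
def render(c,parts,p,z,shape,S=4):
    m=np.zeros((shape[0],shape[1]),np.uint8)
    for q in pts(parts,p,z):
        u=cv2.convexHull(proj(c,q).astype(np.float32))
        cv2.fillConvexPoly(m,np.round(u*16).astype(np.int32),1,shift=4)
    return m
def fit(name,p,views,z=0,S=3,grow=.012):
    """views: list of (cam,img rgb). grabCut seeded with the guess, then silhouette IoU fit. p=(x,y,yaw)"""
    data=[]
    for (K,T),im in views:
        u=np.vstack([proj((K,T),q) for q in pts(M[name],p,z)]); lo=np.maximum(u.min(0)-22,0).astype(int); hi=(u.max(0)+22).astype(int)
        cr=cv2.resize(im[lo[1]:hi[1],lo[0]:hi[0]],None,fx=S,fy=S,interpolation=cv2.INTER_CUBIC)
        A=np.array([[S,0,-S*lo[0]+(S-1)/2],[0,S,-S*lo[1]+(S-1)/2],[0,0,1.]]); c=(A@K,T)
        g=render(c,M[name],p,z,cr.shape); k=lambda r:np.ones((r,r),np.uint8)
        gm=np.full(g.shape,cv2.GC_BGD,np.uint8); gm[cv2.dilate(g,k(8*S))>0]=cv2.GC_PR_BGD; gm[g>0]=cv2.GC_PR_FGD
        gm[cv2.erode(g,k(3*S))>0]=cv2.GC_FGD
        cv2.grabCut(np.ascontiguousarray(cr[:,:,::-1]),gm,None,np.zeros((1,65)),np.zeros((1,65)),6,cv2.GC_INIT_WITH_MASK)
        m=((gm==1)|(gm==3)).astype(np.uint8); n,l,st,_=cv2.connectedComponentsWithStats(m)
        if n>1: m=(l==1+st[1:,4].argmax()).astype(np.uint8)
        data.append((c,m,cr))
    def cost(d):
        q=np.array(p)+np.array(d)*[.01,.01,.1]; e=0
        for c,m,_ in data:
            r=render(c,M[name],q,z,m.shape); e+=1-(r&m).sum()/max(1,(r|m).sum())
        return e/len(data)
    b=None
    for s in (1,.3):
        x0=b.x if b is not None else np.zeros(3)
        b=minimize(cost,x0,method="Nelder-Mead",options=dict(initial_simplex=np.vstack([x0,x0+s*np.eye(3)]),xatol=.005,fatol=1e-5,maxiter=300))
    q=np.array(p)+b.x*[.01,.01,.1]; dbg=[]
    for c,m,cr in data:
        o=cr.copy(); cv2.drawContours(o,cv2.findContours(render(c,M[name],q,z,m.shape),0,1)[0],-1,(0,255,255),1)
        cv2.drawContours(o,cv2.findContours(m,0,1)[0],-1,(255,0,255),1); dbg.append(o)
    return q,1-b.fun,dbg
def montage(ims,f,w=200,h=200,n=4):
    t=[]
    for o in ims:
        s=min(w/o.shape[1],h/o.shape[0]); o=cv2.resize(o,None,fx=s,fy=s); t.append(cv2.copyMakeBorder(o,0,h-o.shape[0],0,w-o.shape[1],0))
    while len(t)%n: t.append(np.zeros((h,w,3),np.uint8))
    cv2.imwrite(f,np.vstack([np.hstack(t[i:i+n]) for i in range(0,len(t),n)])[:,:,::-1])
E
cat > m1.py <<'E'
from h import *
im={n:cams.camera(n) for n in("scene","side")}; C={n:cam(n) for n in im}
np.savez("im0.npz",**im)
P=dict(long=[(555,427),(291,221)],short=[(308,179),(472,455)],steel=[(368,161),(392,467)],steel2=[(344,122),(417,546)],brass=[(489,452),(344,208)],
 walnut_h=[(321,281),(459,331)],walnut_b=[(405,217),(366,394)],pale_h=[(383,386),(413,240)],pale_b=[(488,318),(315,277)],glue_cap=[(289,292),(486,228)])
X={}
for k,(a,b) in P.items():
    X[k]=tri([ray(C["scene"],np.array(a)*.7),ray(C["side"],np.array(b)*.7)]); print(k,X[k].round(3))
def yaw(a,b,z=.02): d=onplane(C["scene"],np.array(b)*.7,z)-onplane(C["scene"],np.array(a)*.7,z); return np.arctan2(d[1],d[0])
g={}
g["long"]=(*X["long"][:2],yaw((530,447),(580,406)))
g["short"]=(*X["short"][:2],yaw((296,188),(320,170)))
g["steel"]=(*X["steel"][:2],yaw((353,173),(386,169)))
g["brass"]=(*X["brass"][:2],yaw((474,466),(507,456)))
for n in("walnut","pale"):
    d=X[n+"_h"]-X[n+"_b"]; y=np.arctan2(d[1],d[0]); g[n]=(*(X[n+"_b"][:2]+.082*np.array([np.cos(y),np.sin(y)])),y)
ims=[]
for n,p in g.items():
    q,s,d=fit(n,p,[(C[c],im[c]) for c in im],.02 if n=="pale" else 0); ims+=d
    print(n,np.round(p,3),'->',q.round(4),'IoU',round(s,3))
montage(ims,"pics/m1.png")
E
python3 m1.py
```

```text
long [0.429 0.384 0.006]
short [ 0.573 -0.39   0.008]
steel [ 0.43  -0.372  0.019]
steel2 [ 0.421 -0.523  0.017]
brass [0.562 0.376 0.015]
walnut_h [ 0.666 -0.104  0.01 ]
walnut_b [ 0.435 -0.19   0.006]
pale_h [0.67  0.184 0.03 ]
pale_b [0.425 0.139 0.031]
glue_cap [0.768 0.011 0.164]
long [ 0.429  0.384 -2.927] -> [ 0.4317  0.3847 -2.8936] IoU 0.908
short [ 0.573 -0.39  -2.753] -> [ 0.5732 -0.3895 -2.6826] IoU 0.946
steel [ 0.43  -0.372  2.852] -> [ 0.4305 -0.3721  2.9664] IoU 0.931
brass [0.562 0.376 2.982] -> [0.5636 0.3791 3.0435] IoU 0.896
walnut [ 0.512 -0.161  0.356] -> [ 0.5114 -0.1609  0.3555] IoU 0.96
pale [0.506 0.154 0.178] -> [0.5077 0.1531 0.2094] IoU 0.955
```

View pics/m1.png

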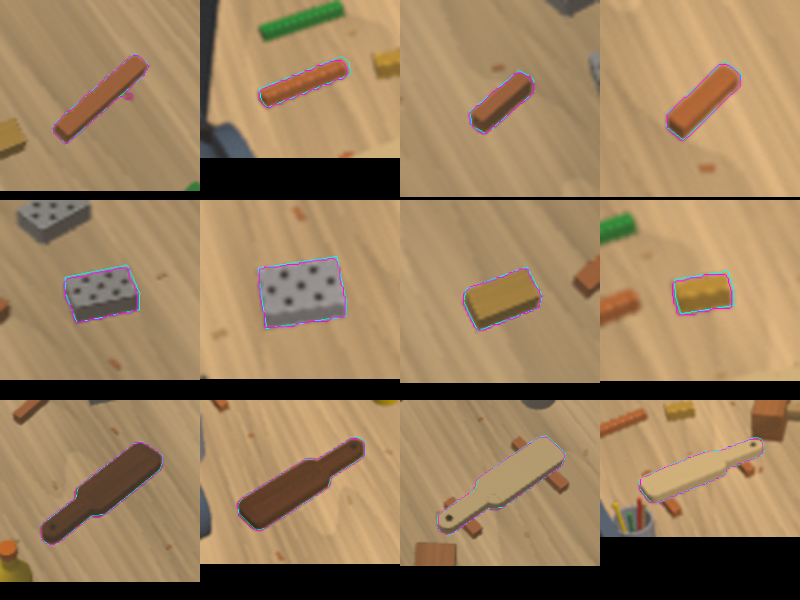

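Look-alikes, as scene pixels:
- **Steel block:** (368,161) is at y≈-0.37 and (344,122) is at y≈-0.52. The first is farther left, so I take that one.
- **Long stick:** the red one is at (555,427). The green one at (589,507) stays.
- **Short stick:** only (308,179) matches.
- **Brass block:** only (489,452) matches.

The crop montage shows each chosen object's outline matching its model. Next I'll write the move helper and check the jar's clearance.

```bash
cat >> h.py <<'E'
PILE=np.array([.5077,.1531,.2094])
def pile(x,y=0):
    c,s=np.cos(PILE[2]),np.sin(PILE[2]); return PILE[0]+c*x-s*y,PILE[1]+s*x+c*y
def plan(x,y,ztip,yaw,N=None,maxcm=6):
    """rows to reach: grasp point axis at x,y, fingertips at ztip, tool x at yaw, pointing down"""
    o=robot.get_obs(); Rc=R.from_quat(o["tool_rot"])
    a=R.from_matrix(Rc.as_matrix()).as_matrix(); cy=np.arctan2(a[1,0],a[0,0])
    yaw=cy+(yaw-cy+np.pi)%(2*np.pi)-np.pi
    Rt=R.from_euler('z',yaw)*R.from_euler('x',np.pi)
    w=(Rc.inv()*Rt).as_rotvec(); d=Rc.inv().apply(np.array([x,y,ztip+.07])-o["position"])
    if N is None: N=int(max(np.ceil(np.linalg.norm(d)*100/maxcm),np.ceil(np.linalg.norm(w)/.18),1))
    r=R.from_rotvec(w/N); S=sum(((r**k).as_matrix() for k in range(N)),np.zeros((3,3)))
    t=np.linalg.solve(S,d)*100
    print(f"t={o['time']:.2f} pos",o["position"].round(4),"yaw",round(cy,3),"q6",round(o["q"][5],2),"F",o["ft_force"].round(1),"w",round(o["grip_width"],4))
    print(N,"x",[*t.round(2),*(w/N).round(3)])
def look(name,p,z=0,f=None):
    c=cam("wrist"); im=cams.camera("wrist"); q,s,d=fit(name,p,[(c,im)],z); print(name,np.round(p,4),'->',q.round(4),'IoU',round(s,3))
    if f: montage(d,f,600,500,1)
    return q
E
python3 - <<'E'
from h import *
C={n:cam(n) for n in("scene","side")}
for n,a,b in(("rim",(473,236),(306,303)),("pile spot",(389,381),(409,240))):
    print(n,tri([ray(C["scene"],np.array(a)*.7),ray(C["side"],np.array(b)*.7)]).round(3))
print(onplane(C["scene"],np.array((470,272))*.7,0).round(3), "expected spot",np.round(pile(.163),3))
print("targets",[np.round(pile(x),3).tolist() for x in(-.05,.125,.025)])
plan(.5,-.1,.2,.397); plan(.5,-.1,.2,.248)
E
```

```text
rim [ 0.378 -0.006  0.099]
pile spot [0.659 0.181 0.035]
[0.379 0.005 0.   ] expected spot [0.667 0.187]
targets [[0.459, 0.143], [0.63, 0.179], [0.532, 0.158]]
t=0.20 pos [ 0.2415 -0.5761  0.2916] yaw 0.397 q6 -0.18 F [-0.1  0.  -0.6] w 0.0866
10 x [np.float64(4.22), np.float64(-3.39), np.float64(0.22), np.float64(-0.0), np.float64(-0.0), np.float64(-0.0)]
t=0.20 pos [ 0.2415 -0.5761  0.2916] yaw 0.397 q6 -0.18 F [-0.1  0.  -0.6] w 0.0866
10 x [np.float64(3.99), np.float64(-3.67), np.float64(0.22), np.float64(-0.0), np.float64(-0.0), np.float64(0.015)]
```

```bash
R1='[4,-3.67,0.2,0,0,0.015,0]'; python3 -m crank '[[4,-3.67,0.2,0,0,0.015,0],[4,-3.67,0.2,0,0,0.015,0],[4,-3.67,0.2,0,0,0.015,0],[4,-3.67,0.2,0,0,0.015,0],[4,-3.67,0.2,0,0,0.015,0]]'; python3 -m crank '[[4,-3.67,0.2,0,0,0.015,0],[4,-3.67,0.2,0,0,0.015,0],[4,-3.67,0.2,0,0,0.015,0],[4,-3.67,0.2,0,0,0.015,0],[4,-3.67,0.2,0,0,0.015,0]]'
python3 - <<'E'
from h import *
plan(.432,.385,.16,.248)
E
```

```text
time: 0.82
position: [0.3629, -0.3319, 0.2822]
tool_rot: [0.987, 0.16, 0.0, 0.0]
ft_force: [0.4, -0.8, -1.4]
grip_width: 0.0871
grip_force: 0.0
time: 1.45
position: [0.5019, -0.0986, 0.2723]
tool_rot: [0.992, 0.123, 0.0, 0.0]
ft_force: [0.5, -0.5, -0.3]
grip_width: 0.0869
grip_force: 0.0
t=1.45 pos [ 0.5019 -0.0986  0.2723] yaw 0.246 q6 0.91 F [ 0.5 -0.5 -0.3] w 0.0869
9 x [np.float64(0.56), np.float64(-5.4), np.float64(0.47), np.float64(0.0), np.float64(-0.0), np.float64(-0.0)]
```

```bash
python3 -m crank '[[0.56,-5.4,0.4,0,0,0,0],[0.56,-5.4,0.4,0,0,0,0],[0.56,-5.4,0.4,0,0,0,0],[0.56,-5.4,0.4,0,0,0,0],[0.56,-5.4,0.4,0,0,0,0]]'; python3 -m crank '[[0.56,-5.4,0.4,0,0,0,0],[0.56,-5.4,0.5,0,0,0,0],[0.56,-5.4,0.5,0,0,0,0],[0.56,-5.4,0.5,0,0,0,0],[0,0,0,0,0,0,0]]'
python3 - <<'E'
from h import *
q=look("long",(.4317,.3847,.248),0,"pics/w_long.png")
plan(q[0],q[1],.03,q[2]); plan(q[0],q[1],.003,q[2])
E
```

```text
time: 2.08
position: [0.462, 0.1702, 0.2522]
tool_rot: [0.992, 0.123, 0.0, 0.0]
ft_force: [-0.2, -0.5, -0.2]
grip_width: 0.0869
grip_force: 0.0
time: 2.7
position: [0.4302, 0.3867, 0.2328]
tool_rot: [0.992, 0.126, 0.0, -0.0]
ft_force: [1.0, -0.3, 0.7]
grip_width: 0.0871
grip_force: 0.0
long [0.4317 0.3847 0.248 ] -> [0.4306 0.3841 0.2542] IoU 0.983
t=2.75 pos [0.4304 0.3848 0.2327] yaw 0.25 q6 1.86 F [ 0.4 -1.4 -1.1] w 0.0868
3 x [np.float64(0.0), np.float64(0.02), np.float64(4.42), np.float64(0.0), np.float64(0.0), np.float64(-0.001)]
t=2.75 pos [0.4304 0.3848 0.2327] yaw 0.25 q6 1.86 F [ 0.4 -1.4 -1.1] w 0.0868
3 x [np.float64(0.0), np.float64(0.02), np.float64(5.32), np.float64(0.0), np.float64(0.0), np.float64(-0.001)]
```

View pics/w_long.png

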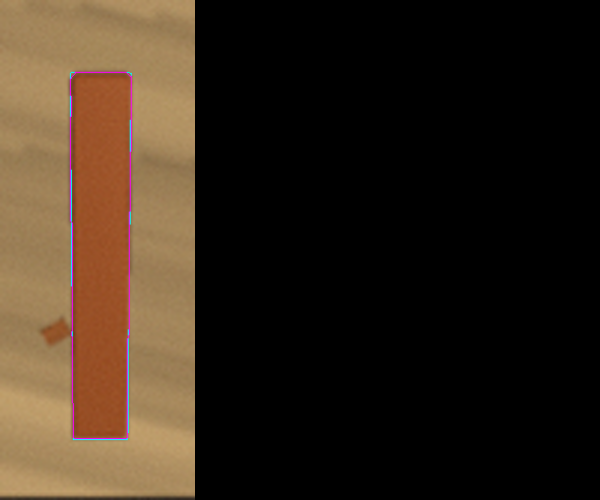

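The stick's outline matches its model (crop columns 72–130), so the position and height are consistent. Descending to grasp it.

```bash
python3 -m crank '[[0,0.02,5.3,0,0,0,0],[0,0.02,5.3,0,0,0,0],[0,0,4,0,0,0,0],[0,0,1.4,0,0,0,0],[0,0,0,0,0,0,0]]'; python3 -m crank '[[0,0,0,0,0,0,1],[0,0,0,0,0,0,1],[0,0,0,0,0,0,1],[0,0,0,0,0,0,1],[0,0,0,0,0,0,1]]' 20;  python3 -m crank '[[0,0,-2,0,0,0,1],[0,0,-5,0,0,0,1],[0,0,-5,0,0,0,1],[0,0,-5,0,0,0,1],[0,0,0,0,0,0,1]]'
python3 - <<'E'
from h import *
x,y=pile(-.05);plan(x,y,.14,PILE[2]+np.pi/2)
E
```

```text
time: 3.38
position: [0.4318, 0.3822, 0.0731]
tool_rot: [0.992, 0.122, -0.0, 0.0]
ft_force: [0.7, -0.2, 0.2]
grip_width: 0.087
grip_force: 0.0
time: 4.0
position: [0.4314, 0.3831, 0.0734]
tool_rot: [0.992, 0.123, 0.0, -0.0]
ft_force: [0.6, -0.3, 0.1]
grip_width: 0.0451
grip_force: 0.0
time: 4.62
position: [0.4334, 0.3843, 0.2477]
tool_rot: [0.992, 0.123, 0.005, -0.002]
ft_force: [-0.9, -0.8, 0.1]
grip_width: 0.0017
grip_force: 0.0
t=4.62 pos [0.4334 0.3843 0.2477] yaw 0.247 q6 1.86 F [-0.9 -0.8  0.1] w 0.0017
9 x [np.float64(-2.19), np.float64(2.02), np.float64(0.41), np.float64(0.001), np.float64(-0.001), np.float64(-0.17)]
```

Fingers close at about 70 mm/s, so I lifted too early. I'll partly reopen, look again and retry.

```bash
python3 -m crank '[[0,0,0,0,0,0,0.45],[0,0,0,0,0,0,0.45],[0,0,0,0,0,0,0.45],[0,0,0,0,0,0,0.45],[0,0,0,0,0,0,0.45]]'
python3 - <<'E'
from h import *
q=look("long",(.4306,.3841,.254)); plan(q[0],q[1],.003,q[2])
E
```

```text
time: 5.25
position: [0.4313, 0.3829, 0.2428]
tool_rot: [0.992, 0.123, -0.0, 0.0]
ft_force: [-1.1, 0.1, -0.0]
grip_width: 0.0429
grip_force: 0.0
long [0.4306 0.3841 0.254 ] -> [0.4304 0.384  0.2543] IoU 0.976
t=5.30 pos [0.4314 0.383  0.243 ] yaw 0.247 q6 1.86 F [ 0.1  0.1 -0.2] w 0.0446
3 x [np.float64(-0.02), np.float64(-0.04), np.float64(5.67), np.float64(0.0), np.float64(0.0), np.float64(-0.002)]
```

```bash
python3 -m crank '[[0,-0.1,6,0,0,0,0.45],[0,0,6,0,0,0,0.45],[0,0,4,0,0,0,0.45],[0,0,1,0,0,0,0.45],[0,0,0,0,0,0,1]]' 20; python3 -m crank '[[0,0,0,0,0,0,1],[0,0,0,0,0,0,1],[0,0,0,0,0,0,1],[0,0,0,0,0,0,1],[0,0,0,0,0,0,1]]';  python3 -m crank '[[0,0,-2,0,0,0,1],[0,0,-5,0,0,0,1],[0,0,-5,0,0,0,1],[0,0,-5,0,0,0,1],[0,0,0,0,0,0,1]]'
python3 - <<'E'
from h import *
x,y=pile(-.05);plan(x,y,.14,PILE[2]+np.pi/2)
E
```

```text
time: 5.92
position: [0.4314, 0.3842, 0.0734]
tool_rot: [0.992, 0.123, 0.0, -0.0]
ft_force: [0.6, 0.6, 0.8]
grip_width: 0.0436
grip_force: 0.0
time: 6.55
position: [0.4318, 0.3844, 0.0747]
tool_rot: [0.992, 0.123, 0.001, -0.0]
ft_force: [-0.2, -0.1, 7.0]
grip_width: 0.0201
grip_force: 20.0
time: 7.18
position: [0.4331, 0.3853, 0.2479]
tool_rot: [0.992, 0.123, 0.005, -0.002]
ft_force: [0.6, 0.3, -0.8]
grip_width: 0.0198
grip_force: 20.0
t=7.17 pos [0.4331 0.3853 0.2479] yaw 0.247 q6 1.86 F [ 0.6  0.3 -0.8] w 0.0198
9 x [np.float64(-2.2), np.float64(2.03), np.float64(0.41), np.float64(0.001), np.float64(-0.001), np.float64(-0.17)]
```

```bash
python3 -m crank '[[-2.2,2.03,0.41,0,0,-0.17,1],[-2.2,2.03,0.41,0,0,-0.17,1],[-2.2,2.03,0.41,0,0,-0.17,1],[-2.2,2.03,0.41,0,0,-0.17,1],[-2.2,2.03,0.41,0,0,-0.17,1]]'; python3 -m crank '[[-2.2,2.03,0.41,0,0,-0.17,1],[-2.2,2.03,0.41,0,0,-0.17,1],[-2.2,2.03,0.41,0,0,-0.17,1],[-2.2,2.03,0.41,0,0,-0.17,1],[0,0,0,0,0,0,1]]'
python3 - <<'E'
from h import *
x,y=pile(-.05);plan(x,y,.05,PILE[2]+np.pi/2)
im=cams.camera("wrist");cv2.imwrite("pics/w2.png",im[:,:,::-1])
E
```

```text
time: 7.8
position: [0.3954, 0.2416, 0.2217]
tool_rot: [0.852, 0.524, -0.001, -0.0]
ft_force: [0.7, 0.4, -0.0]
grip_width: 0.0199
grip_force: 20.0
time: 8.43
position: [0.4567, 0.1397, 0.2054]
tool_rot: [0.632, 0.775, -0.0, -0.0]
ft_force: [-0.6, 1.0, -0.1]
grip_width: 0.0195
grip_force: 20.0
t=8.43 pos [0.4567 0.1397 0.2054] yaw 1.773 q6 -0.14 F [-0.6  1.  -0.1] w 0.0195
2 x [np.float64(0.12), np.float64(0.13), np.float64(4.27), np.float64(-0.0), np.float64(-0.0), np.float64(-0.004)]
```

View pics/w2.png

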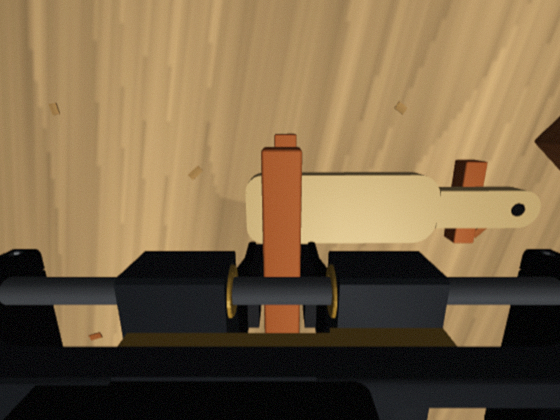

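The held stick covers the bearer, whose far end shows at (285,135). The spot is at (518,209). Checking these against the pile fit.

Run:
```python
from h import *
c=cam("wrist"); 
print("pred bearer end",proj(c,[[*pile(-.05,.065),.02],[*pile(-.06,.065),.02],[*pile(-.04,.065),.02]]).round(1).tolist())
print("pred spot",proj(c,[[*pile(.163),.04]]).round(1),"blade end mid",proj(c,[[*pile(-.085),.04],[*pile(0,.031),.04],[*pile(.13,.017),.04],[*pile(.13,-.017),.04],[*pile(.175),.04]]).round(1).tolist())
print("handle bearer far end", proj(c,[[*pile(.115,.04),.02],[*pile(.135,.04),.02]]).round(1).tolist())
for z in(.15,.155):
    e=onplane(c,(282,150),z); d=e[:2]-PILE[:2]; cc,s=np.cos(PILE[2]),np.sin(PILE[2]); print(z,"stick end in pile",(cc*d[0]+s*d[1]).round(4),(-s*d[0]+cc*d[1]).round(4))
```

```text
pred bearer end [[286.5, 134.9], [275.3, 135.0], [297.7, 134.8]]
pred spot [[527.7 209.6]] blade end mid [[247.5, 211.3], [345.1, 176.0], [493.8, 191.0], [486.9, 228.0], [541.3, 209.5]]
handle bearer far end [[467.3, 161.8], [489.3, 161.7]]
0.15 stick end in pile -0.0539 0.062
0.155 stick end in pile -0.0539 0.0624
```

```bash
python3 -m crank '[[0.12,0.13,4,0,0,-0.004,1],[0.12,0.1,3.5,0,0,-0.004,1],[0,0,1,0,0,0,1],[0,0,0.3,0,0,0,1],[0,0,0.2,0,0,0,1]]'; python3 -m crank '[[0,0,0.15,0,0,0,1],[0,0,0,0,0,0,1]]'
```

```text
time: 9.1
position: [0.4579, 0.1441, 0.1171]
tool_rot: [0.628, 0.779, 0.001, 0.001]
ft_force: [0.4, 0.5, -0.8]
grip_width: 0.0196
grip_force: 20.0
time: 9.35
position: [0.4579, 0.1439, 0.1154]
tool_rot: [0.628, 0.779, 0.0, 0.0]
ft_force: [0.2, -0.1, -0.1]
grip_width: 0.0198
grip_force: 20.0
```

```bash
python3 -m crank '[[0,0,0.1,0,0,0,1],[0,0,0,0,0,0,0.5],[0,0,0,0,0,0,0.5],[0,0,0,0,0,0,0.5],[0,0,0,0,0,0,0.5]]'; python3 -m crank '[[0,0,-4,0,0,0,0.5],[0,0,-6,0,0,0,0.5],[0,0,-6,0,0,0,0.5],[0,0,0,0,0,0,0.5]]'
python3 - <<'E'
from h import *
a=look("pale",PILE,.02); b=look("long",(*pile(-.05),PILE[2]+np.pi/2),.04)
a=np.array(a);d=b[:2]-a[:2];cc,s=np.cos(a[2]),np.sin(a[2]);print("stick in pile",cc*d[0]+s*d[1],-s*d[0]+cc*d[1],b[2]-a[2]-np.pi/2)
d=b[:2]-PILE[:2];cc,s=np.cos(PILE[2]),np.sin(PILE[2]);print("stick in PILE",cc*d[0]+s*d[1],-s*d[0]+cc*d[1])
plan(.53,-.1,.18,2.03);
E
```

```text
time: 9.98
position: [0.4575, 0.1438, 0.1138]
tool_rot: [0.628, 0.779, -0.0, -0.0]
ft_force: [0.4, -0.4, 0.2]
grip_width: 0.0429
grip_force: 0.0
time: 10.48
position: [0.4601, 0.1442, 0.2783]
tool_rot: [0.627, 0.779, 0.004, 0.004]
ft_force: [0.0, -0.8, -0.6]
grip_width: 0.0437
grip_force: 0.0
pale [0.5077 0.1531 0.2094] -> [0.508  0.1527 0.2067] IoU 0.966
long [0.4588 0.1427 1.7802] -> [0.4576 0.1432 1.7865] IoU 0.975
stick in pile -0.051306295213672894 0.0010529209681204542 0.00907737300424527
stick in PILE -0.05111130968437759 0.000738277452332483
t=10.57 pos [0.4572 0.1438 0.2741] yaw 1.785 q6 -0.14 F [ 0.2  0.3 -1.6] w 0.0435
5 x [np.float64(-5.1), np.float64(-0.11), np.float64(0.48), np.float64(0.0), np.float64(0.0), np.float64(-0.049)]
```

```bash
sed -i 's/^PILE=.*/PILE=np.array([.5079,.1529,.208])/' h.py
python3 - <<'E'
from h import *
plan(.5732,-.3895,.17,.459,10)
E
```

```text
t=10.57 pos [0.4572 0.1438 0.2741] yaw 1.785 q6 -0.14 F [ 0.2  0.3 -1.6] w 0.0435
10 x [np.float64(-4.86), np.float64(3.3), np.float64(0.34), np.float64(0.0), np.float64(-0.0), np.float64(0.133)]
```

```bash
python3 -m crank '[[-4.86,3.3,0.3,0,0,0.133,0.45],[-4.86,3.3,0.3,0,0,0.133,0.45],[-4.86,3.3,0.3,0,0,0.133,0.45],[-4.86,3.3,0.3,0,0,0.133,0.45],[-4.86,3.3,0.3,0,0,0.133,0.45]]'; python3 -m crank '[[-4.86,3.3,0.3,0,0,0.133,0.45],[-4.86,3.3,0.3,0,0,0.133,0.45],[-4.86,3.3,0.3,0,0,0.133,0.45],[-4.86,3.3,0.3,0,0,0.133,0.45],[-4.86,3.3,0.3,0,0,0.133,0.45]]';python3 -m crank '[[0,0,0,0,0,0,0.45]]'
python3 - <<'E'
from h import *
q=look("short",(.5732,-.3895,.459)); plan(q[0],q[1],.004,q[2])
E
```

```text
time: 11.2
position: [0.6068, -0.1044, 0.2555]
tool_rot: [0.848, 0.529, -0.002, -0.002]
ft_force: [0.5, 0.0, 0.0]
grip_width: 0.048
grip_force: 0.0
time: 11.82
position: [0.571, -0.3906, 0.2399]
tool_rot: [0.975, 0.223, -0.001, -0.002]
ft_force: [0.3, -0.1, 0.1]
grip_width: 0.0479
grip_force: 0.0
time: 11.95
position: [0.5692, -0.3935, 0.2398]
tool_rot: [0.975, 0.222, -0.002, -0.002]
ft_force: [0.6, 1.4, -0.8]
grip_width: 0.0477
grip_force: 0.0
short [ 0.5732 -0.3895  0.459 ] -> [ 0.5734 -0.3901  0.4633] IoU 0.973
t=12.00 pos [ 0.5702 -0.3909  0.2401] yaw 0.451 q6 0.36 F [-0.5  1.  -1.6] w 0.0477
3 x [np.float64(0.11), np.float64(0.05), np.float64(5.54), np.float64(-0.002), np.float64(0.001), np.float64(-0.004)]
```

```bash
python3 -m crank '[[0.11,0.05,6,-0.002,0.001,-0.004,0.45],[0.11,0.05,6,-0.002,0.001,-0.004,0.45],[0.11,0.05,4,0,0.001,-0.004,0.45],[0,0,0.6,0,0,0,0.45],[0,0,0,0,0,0,1]]' 20; python3 -m crank '[[0,0,0,0,0,0,1],[0,0,0,0,0,0,1],[0,0,0,0,0,0,1],[0,0,0,0,0,0,1]]';  python3 -m crank '[[0,0,-2,0,0,0,1],[0,0,-5,0,0,0,1],[0,0,-5,0,0,0,1],[0,0,-6,0,0,0,1],[0,0,0,0,0,0,1]]'
python3 - <<'E'
from h import *
x,y=pile(.125);plan(x,y,.16,PILE[2]+np.pi/2,10)
E
```

```text
time: 12.62
position: [0.5767, -0.3886, 0.0777]
tool_rot: [0.973, 0.232, 0.002, 0.001]
ft_force: [0.5, -0.2, 0.0]
grip_width: 0.0439
grip_force: 0.0
time: 13.12
position: [0.5769, -0.3901, 0.0796]
tool_rot: [0.973, 0.231, 0.003, 0.003]
ft_force: [0.0, 1.6, 6.6]
grip_width: 0.0198
grip_force: 20.0
time: 13.75
position: [0.5778, -0.3912, 0.2659]
tool_rot: [0.973, 0.231, 0.006, 0.008]
ft_force: [0.0, -0.7, -0.6]
grip_width: 0.02
grip_force: 20.0
t=13.75 pos [ 0.5778 -0.3912  0.2659] yaw 0.467 q6 0.35 F [ 0.  -0.7 -0.6] w 0.02
10 x [np.float64(5.61), np.float64(-2.52), np.float64(0.35), np.float64(0.002), np.float64(0.0), np.float64(-0.131)]
```

```bash
python3 -m crank '[[5.6,-2.52,0.2,0.002,0,-0.131,1],[5.6,-2.52,0.2,0.002,0,-0.131,1],[5.6,-2.52,0.2,0.002,0,-0.131,1],[5.6,-2.52,0.2,0.002,0,-0.131,1],[5.6,-2.52,0.2,0.002,0,-0.131,1]]'; python3 -m crank '[[5.6,-2.52,0.5,0.002,0,-0.131,1],[5.6,-2.52,0.5,0.002,0,-0.131,1],[5.6,-2.52,0.5,0.002,0,-0.131,1],[5.6,-2.52,0.5,0.002,0,-0.131,1],[5.6,-2.52,0.5,0.002,0,-0.131,1]]';python3 -m crank '[[0,0,0,0,0,0,1]]'
python3 - <<'E'
from h import *
x,y=pile(.125,.0033);plan(x,y,.06,PILE[2]+np.pi/2,2)
im=cams.camera("wrist");cv2.imwrite("pics/w3.png",im[:,:,::-1])
c=cam("wrist")
print("bearer far end pred",proj(c,[[*pile(.115,.04),.02],[*pile(.135,.04),.02]]).round(1).tolist())
print("stick far end pred (top)",proj(c,[[*(robot.get_obs()["position"][:2]+.0367*np.array([np.cos(1.779),np.sin(1.779)])),robot.get_obs()["position"][2]-.07-.0096+.02]]).round(1))
E
```

```text
time: 14.38
position: [0.6984, -0.1115, 0.2475]
tool_rot: [0.846, 0.534, -0.0, -0.003]
ft_force: [0.8, -0.8, -0.5]
grip_width: 0.0198
grip_force: 20.0
time: 15.0
position: [0.6264, 0.182, 0.2249]
tool_rot: [0.629, 0.777, -0.002, -0.007]
ft_force: [0.5, 1.1, 0.4]
grip_width: 0.0198
grip_force: 20.0
time: 15.12
position: [0.6235, 0.1844, 0.2245]
tool_rot: [0.628, 0.778, -0.003, -0.009]
ft_force: [0.5, 0.3, -1.1]
grip_width: 0.0194
grip_force: 20.0
t=15.12 pos [0.6235 0.1844 0.2245] yaw 1.783 q6 -0.1 F [ 0.5  0.3 -1.1] w 0.0194
2 x [np.float64(-0.22), np.float64(0.33), np.float64(4.72), np.float64(-0.008), np.float64(-0.005), np.float64(0.002)]
bearer far end pred [[278.7, 168.1], [299.0, 168.2]]
stick far end pred (top) [[284.5 202.5]]
```

View pics/w3.png

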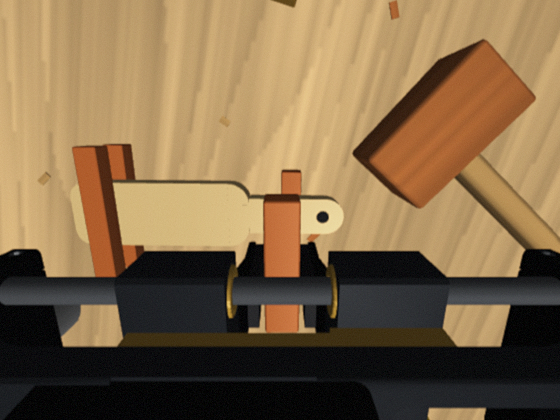

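```bash
python3 -m crank '[[-0.3,0.3,5,-0.008,-0.005,0.002,1],[-0.3,0.3,4,-0.008,-0.005,0.002,1],[0,0,0.8,0,0,0,1],[0,0,0.3,0,0,0,1],[0,0,0,0,0,0,1]]'; python3 -m crank '[[0,0,0.2,0,0,0,1],[0,0,0.1,0,0,0,1],[0,0,0,0,0,0,1]]'
```

```text
time: 15.8
position: [0.6352, 0.1755, 0.1262]
tool_rot: [0.632, 0.775, 0.002, 0.003]
ft_force: [0.3, -0.1, -0.3]
grip_width: 0.0199
grip_force: 20.0
time: 16.18
position: [0.6341, 0.176, 0.1221]
tool_rot: [0.632, 0.775, 0.002, 0.003]
ft_force: [-0.2, 0.2, -0.7]
grip_width: 0.0198
grip_force: 20.0
```

Run:
```python
from h import *
x,y=pile(.125,.0015);plan(x,y,.05,PILE[2]+np.pi/2,1)
```

```text
t=16.18 pos [0.6341 0.176  0.1221] yaw 1.773 q6 -0.1 F [-0.2  0.2 -0.7] w 0.0198
1 x [np.float64(0.5), np.float64(-0.33), np.float64(0.2), np.float64(0.006), np.float64(0.002), np.float64(-0.006)]
```

```bash
python3 -m crank '[[0.5,-0.33,0.1,0.006,0.002,-0.006,1],[0,0,0.1,0,0,0,1],[0,0,0.1,0,0,0,1],[0,0,0,0,0,0,1]]'
```

```text
time: 16.68
position: [0.6292, 0.1806, 0.1196]
tool_rot: [0.63, 0.777, -0.0, -0.001]
ft_force: [-2.9, 1.4, 6.6]
grip_width: 0.0199
grip_force: 20.0
```

Contact at the expected height. Releasing, then looking.

```bash
python3 -m crank '[[0,0,0,0,0,0,0.5],[0,0,0,0,0,0,0.5],[0,0,0,0,0,0,0.5],[0,0,0,0,0,0,0.5]]'; python3 -m crank '[[0,0,-4,0,0,0,0],[0,0,-5,0,0,0,0],[0,0,-6,0,0,0,0],[0,0,0,0,0,0,0]]'
python3 - <<'E'
from h import *
a=look("pale",PILE,.02); b=look("short",(*pile(.125),PILE[2]+np.pi/2),.04,"pics/w4.png")
for a in(a,PILE):
    d=b[:2]-a[:2];cc,s=np.cos(a[2]),np.sin(a[2]);print("stick in pile",cc*d[0]+s*d[1],-s*d[0]+cc*d[1],b[2]-a[2]-np.pi/2)
# walnut: yaw .3555, grasp at board x +.025 
p=np.array([.5114,-.1609,.3555]); g=p[:2]+.025*np.array([np.cos(p[2]),np.sin(p[2])])
plan(*g,.18,p[2]); plan(*g,.18,p[2]+np.pi)
E
```

```text
time: 17.18
position: [0.6298, 0.18, 0.1184]
tool_rot: [0.63, 0.777, -0.0, -0.0]
ft_force: [-0.2, 0.6, -1.1]
grip_width: 0.0421
grip_force: 0.0
time: 17.68
position: [0.633, 0.1805, 0.2749]
tool_rot: [0.63, 0.777, 0.004, 0.004]
ft_force: [0.6, -0.3, -0.2]
grip_width: 0.0753
grip_force: 0.0
pale [0.5079 0.1529 0.208 ] -> [0.5075 0.1528 0.2062] IoU 0.96
short [0.6302 0.1787 1.7788] -> [0.6287 0.1799 1.7741] IoU 0.95
stick in pile 0.12416028379193282 0.001716245497777942 -0.0028585401718079773
stick in pile 0.12375667523840224 0.0014364867003436935 -0.004647225363891172
t=17.77 pos [0.6298 0.1801 0.2692] yaw 1.779 q6 -0.1 F [-0.4 -0.5 -0.9] w 0.0826
8 x [np.float64(-4.66), np.float64(0.64), np.float64(0.24), np.float64(0.0), np.float64(-0.0), np.float64(0.178)]
t=17.77 pos [0.6298 0.1801 0.2692] yaw 1.779 q6 -0.1 F [-0.4 -0.5 -0.9] w 0.0826
10 x [np.float64(-1.2), np.float64(-3.73), np.float64(0.19), np.float64(0.0), np.float64(0.0), np.float64(-0.172)]
```

View pics/w4.png

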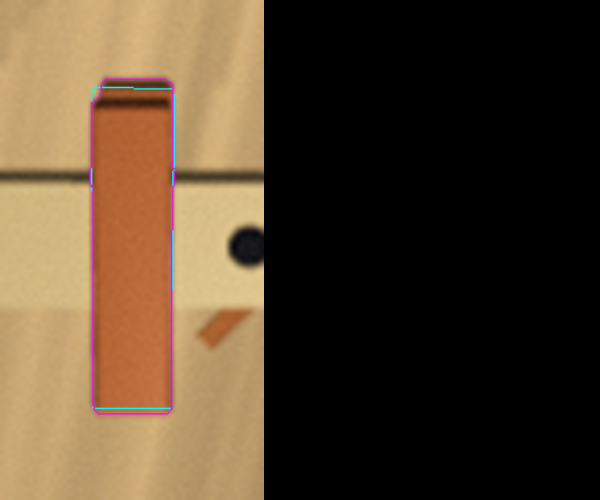

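```bash
python3 -m crank '[[-4.66,0.64,0.1,0,0,0.178,0],[-4.66,0.64,0.1,0,0,0.178,0],[-4.66,0.64,0.1,0,0,0.178,0],[-4.66,0.64,0.1,0,0,0.178,0],[-4.66,0.64,0.1,0,0,0.178,0]]'; python3 -m crank '[[-4.66,0.64,0.1,0,0,0.178,0],[-4.66,0.64,0.1,0,0,0.178,0],[-4.66,0.64,0.1,0,0,0.178,0],[0,0,0,0,0,0,0],[0,0,0,0,0,0,0]]'
python3 - <<'E'
from h import *
p=look("walnut",(.5114,-.1609,.3555)); g=p[:2]+.025*np.array([np.cos(p[2]),np.sin(p[2])])
print(g);plan(*g,.004,p[2])
E
```

```text
time: 18.4
position: [0.6261, -0.0492, 0.2607]
tool_rot: [0.904, 0.427, -0.002, -0.002]
ft_force: [-0.1, -0.7, 0.6]
grip_width: 0.0871
grip_force: 0.0
time: 19.02
position: [0.5347, -0.1521, 0.2594]
tool_rot: [0.984, 0.177, -0.001, -0.001]
ft_force: [0.3, 0.3, 0.1]
grip_width: 0.0868
grip_force: 0.0
walnut [ 0.5114 -0.1609  0.3555] -> [ 0.512  -0.1606  0.348 ] IoU 0.969
[ 0.53550748 -0.15202732]
t=19.07 pos [ 0.5352 -0.1518  0.2598] yaw 0.356 q6 0.74 F [ 0.  -0.4  0.1] w 0.0871
4 x [np.float64(0.01), np.float64(0.01), np.float64(4.64), np.float64(-0.0), np.float64(0.0), np.float64(0.002)]
```

```bash
python3 -m crank '[[0,0,6,0,0,0.008,0],[0,0,6,0,0,0,0],[0,0,5,0,0,0,0],[0,0,1.4,0,0,0,0],[0,0,0,0,0,0,1]]' 30; python3 -m crank '[[0,0,0,0,0,0,1],[0,0,0,0,0,0,1],[0,0,0,0,0,0,1],[0,0,0,0,0,0,1],[0,0,0,0,0,0,1]]'
python3 - <<'E'
from h import *
o=robot.get_obs();p=np.array([.512,-.1606,.348]);d=o["position"][:2]-p[:2];print("tool in board",d@[np.cos(p[2]),np.sin(p[2])])
E
```

```text
time: 19.7
position: [0.5352, -0.1517, 0.0762]
tool_rot: [0.985, 0.173, -0.001, -0.0]
ft_force: [0.2, -0.5, 0.9]
grip_width: 0.0829
grip_force: 0.0
time: 20.32
position: [0.5356, -0.1527, 0.0785]
tool_rot: [0.985, 0.173, 0.001, 0.001]
ft_force: [-0.5, 1.6, 7.1]
grip_width: 0.0617
grip_force: 30.0
tool in board 0.02491279794543173
```

```bash
python3 -m crank '[[0,0,-1,0,0,0,1],[0,0,-4,0,0,0,1],[0,0,-5,0,0,0,1],[0,0,-5,0,0,0,1],[0,0,-5,0,0,0,1]]';  python3 -m crank '[[0,0,0,0,0,0,1],[0,0,0,0,0,0,1]]'
python3 - <<'E'
from h import *
x,y=pile(.025);plan(x,y,.185,PILE[2],7)
cv2.imwrite("pics/w5.png",cams.camera("wrist")[:,:,::-1])
E
```

```text
time: 20.95
position: [0.5341, -0.1521, 0.2785]
tool_rot: [0.985, 0.172, -0.001, -0.0]
ft_force: [0.9, 0.6, -2.4]
grip_width: 0.0617
grip_force: 30.0
time: 21.2
position: [0.5338, -0.1519, 0.2761]
tool_rot: [0.985, 0.173, -0.001, -0.001]
ft_force: [-0.7, 0.5, -3.8]
grip_width: 0.0616
grip_force: 30.0
t=21.20 pos [ 0.5338 -0.1519  0.2761] yaw 0.347 q6 0.75 F [-0.7  0.5 -3.8] w 0.0616
7 x [np.float64(1.24), np.float64(-4.25), np.float64(0.3), np.float64(-0.0), np.float64(0.0), np.float64(0.02)]
```

View pics/w5.png

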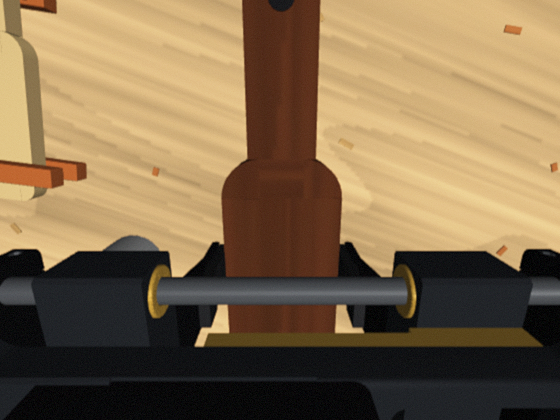

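The board hangs straight in the grip, with its shoulder at (282,165). Carrying it over.

```bash
python3 -m crank '[[1.24,-4.25,0,0,0,0.02,1],[1.24,-4.25,0,0,0,0.02,1],[1.24,-4.25,0.1,0,0,0.02,1],[1.24,-4.25,0.1,0,0,0.02,1],[1.24,-4.25,0.1,0,0,0.02,1]]';  python3 -m crank '[[1.24,-4.25,0.1,0,0,0.02,1],[1.24,-4.25,0.1,0,0,0.02,1],[0,0,0,0,0,0,1],[0,0,0,0,0,0,1]]'
python3 - <<'E'
from h import *
x,y=pile(.025);plan(x,y,.09,PILE[2],2)
c=cam("wrist");o=robot.get_obs();p=o["position"]
def bp(bx,by): 
    M_=R.from_quat(o["tool_rot"]).as_matrix(); return p+M_@[bx-.025,-by,.0785-.02]
print("pred edges/hole at",proj(c,[bp(.163,0),bp(.085,.017),bp(.085,-.017),bp(.065,.031),bp(.065,-.031)]).round(0).tolist())
cv2.imwrite("pics/w6.png",cams.camera("wrist")[:,:,::-1])
E
```

```text
time: 21.88
position: [0.5284, 0.0703, 0.2713]
tool_rot: [0.992, 0.123, -0.003, -0.001]
ft_force: [1.2, 0.3, -2.0]
grip_width: 0.0614
grip_force: 30.0
time: 22.38
position: [0.533, 0.157, 0.2699]
tool_rot: [0.995, 0.104, -0.002, 0.0]
ft_force: [0.9, -0.8, -3.1]
grip_width: 0.062
grip_force: 30.0
t=22.38 pos [0.533  0.157  0.2699] yaw 0.208 q6 1.45 F [ 0.9 -0.8 -3.1] w 0.062
2 x [np.float64(0.0), np.float64(-0.06), np.float64(5.5), np.float64(-0.0), np.float64(0.003), np.float64(-0.0)]
pred edges/hole at [[281.0, -31.0], [247.0, 155.0], [316.0, 155.0], [221.0, 195.0], [342.0, 195.0]]
```

View pics/w6.png

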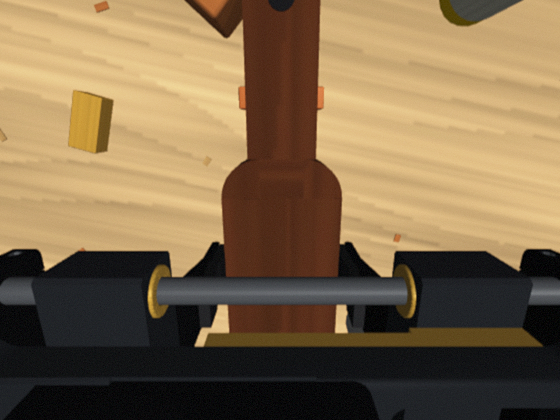

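The view matches prediction, with the short stick's ends even on both sides of the handle at row 98. Lowering it.

```bash
python3 -m crank '[[0,-0.1,5,0,0.003,0,1],[0,0,5,0,0.003,0,1],[0,0,1.8,0,0,0,1],[0,0,0.6,0,0,0,1],[0,0,0.2,0,0,0,1]]';  python3 -m crank '[[0,0,0.2,0,0,0,1],[0,0,0.1,0,0,0,1],[0,0,0,0,0,0,1]]'
python3 - <<'E'
from h import *
x,y=pile(.025);plan(x,y,.0685,PILE[2],1)
E
```

```text
time: 23.05
position: [0.5345, 0.1575, 0.1459]
tool_rot: [0.995, 0.103, 0.003, -0.0]
ft_force: [0.5, 0.5, -2.5]
grip_width: 0.0615
grip_force: 30.0
time: 23.42
position: [0.5342, 0.1584, 0.1433]
tool_rot: [0.995, 0.103, 0.003, -0.0]
ft_force: [-0.3, 0.2, -2.8]
grip_width: 0.0615
grip_force: 30.0
t=23.43 pos [0.5342 0.1584 0.1433] yaw 0.207 q6 1.45 F [-0.3  0.2 -2.8] w 0.0615
1 x [np.float64(-0.19), np.float64(-0.0), np.float64(0.48), np.float64(-0.0), np.float64(-0.006), np.float64(-0.001)]
```

```bash
python3 -m crank '[[-0.19,0,0.3,0,-0.005,0,1],[0,0,0.1,0,0,0,1],[0,0,0,0,0,0,1]]'; python3 -m crank '[[0,0,0.1,0,0,0,1],[0,0,0,0,0,0,1]]'
```

```text
time: 23.8
position: [0.5321, 0.158, 0.1387]
tool_rot: [0.995, 0.103, -0.0, -0.0]
ft_force: [-0.6, -0.4, -2.5]
grip_width: 0.0613
grip_force: 30.0
time: 24.05
position: [0.5322, 0.158, 0.1385]
tool_rot: [0.995, 0.103, 0.0, -0.0]
ft_force: [-2.3, 0.8, 5.0]
grip_width: 0.0616
grip_force: 30.0
```

```bash
python3 -m crank '[[0,0,0,0,0,0,0.1],[0,0,0,0,0,0,0.1],[0,0,0,0,0,0,0.1],[0,0,0,0,0,0,0.1]]'; python3 -m crank '[[0,0,-3,0,0,0,0],[0,0,-6,0,0,0,0],[0,0,-6,0,0,0,0],[0,0,0,0,0,0,0]]'
python3 - <<'E'
from h import *
b=look("walnut",PILE,.06); f=[(cam(n),cams.camera(n)) for n in("scene","side")]
c=fit("walnut",PILE,f,.06)[:2];print(c)
for b in(b,c[0]):
    d=b[:2]-PILE[:2];cc,s=np.cos(PILE[2]),np.sin(PILE[2]);print("walnut in pile",cc*d[0]+s*d[1],-s*d[0]+cc*d[1],b[2]-PILE[2])
cv2.imwrite("pics/s2.png",cv2.resize(f[1][1][120:330,160:440,::-1],(800,600),interpolation=cv2.INTER_CUBIC))
E
```

```text
time: 24.55
position: [0.5322, 0.158, 0.1376]
tool_rot: [0.995, 0.103, 0.0, -0.0]
ft_force: [0.2, 0.2, -0.8]
grip_width: 0.0779
grip_force: 0.0
time: 25.05
position: [0.535, 0.1583, 0.293]
tool_rot: [0.995, 0.103, 0.006, -0.0]
ft_force: [-0.4, -0.2, -0.2]
grip_width: 0.0869
grip_force: 0.0
walnut [0.5079 0.1529 0.208 ] -> [0.5058 0.1522 0.2093] IoU 0.951
(array([0.50724466, 0.15300764, 0.20813769]), np.float64(0.9081950984987912))
walnut in pile -0.0021647738408017525 -0.0002557228003168162 0.0012776193378327139
walnut in pile -0.0006189834951666142 0.00024064655503223487 0.0001376926557596636
```

View pics/s2.png

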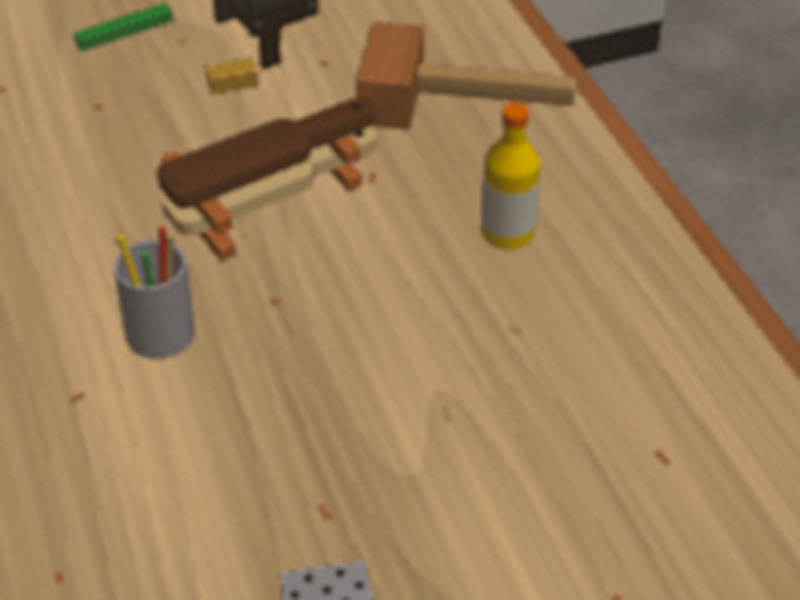

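Side view: walnut lies over both sticks, handles aligned, bystanders untouched. Now the steel block.

Run:
```python
from h import *
plan(.4305,-.3721,.16,2.9664-np.pi,10)
```

```text
t=25.20 pos [0.5313 0.1579 0.2869] yaw 0.207 q6 1.45 F [ 0.1  0.  -0.3] w 0.0869
10 x [np.float64(-1.2), np.float64(5.29), np.float64(0.57), np.float64(-0.0), np.float64(0.0), np.float64(0.038)]
```

```bash
python3 -m crank '[[-1.2,5.29,0,0,0,0.038,0.2],[-1.2,5.29,0,0,0,0.038,0.2],[-1.2,5.29,0,0,0,0.038,0.2],[-1.2,5.29,0.6,0,0,0.038,0.2],[-1.2,5.29,0.6,0,0,0.038,0.2]]'; python3 -m crank '[[-1.2,5.29,0.9,0,0,0.038,0.2],[-1.2,5.29,0.9,0,0,0.038,0.2],[-1.2,5.29,0.9,0,0,0.038,0.2],[-1.2,5.29,0.9,0,0,0.038,0.2],[-1.2,5.29,0.9,0,0,0.038,0.2]]'; python3 -m crank '[[0,0,0,0,0,0,0.2]]'
python3 - <<'E'
from h import *
q=look("steel",(.4305,-.3721,2.9664-np.pi),0,"pics/w7.png"); plan(q[0],q[1],.006,q[2],3)
E
```

```text
time: 25.82
position: [0.5059, -0.1131, 0.2734]
tool_rot: [1.0, 0.008, -0.002, -0.001]
ft_force: [0.4, -0.3, 0.2]
grip_width: 0.0701
grip_force: 0.0
time: 26.45
position: [0.4303, -0.3726, 0.2278]
tool_rot: [0.996, -0.087, -0.002, -0.002]
ft_force: [0.6, -0.1, -0.3]
grip_width: 0.0698
grip_force: 0.0
time: 26.58
position: [0.4296, -0.3747, 0.2276]
tool_rot: [0.996, -0.089, -0.002, -0.001]
ft_force: [0.3, 0.2, 0.2]
grip_width: 0.0697
grip_force: 0.0
steel [ 0.4305 -0.3721 -0.1752] -> [ 0.4308 -0.3725 -0.1752] IoU 0.981
t=26.62 pos [ 0.4301 -0.3725  0.2279] yaw -0.177 q6 0.84 F [0.  0.  0.4] w 0.0698
3 x [np.float64(0.03), np.float64(0.01), np.float64(5.06), np.float64(-0.001), np.float64(0.001), np.float64(-0.001)]
```

View pics/w7.png

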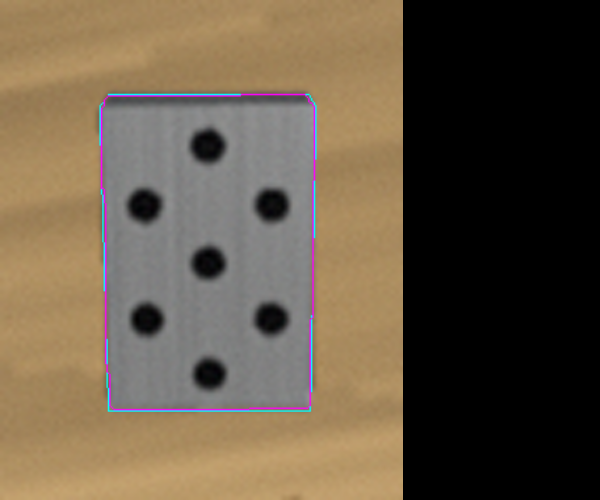

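The outline matches the drilled block. Grasping it.

```bash
python3 -m crank '[[0,0,6,0,0,0,0.2],[0,0,5,0,0,0,0.2],[0,0,3,0,0,0,0.2],[0,0,1.2,0,0,0,0.2],[0,0,0,0,0,0,1]]' 45; python3 -m crank '[[0,0,0,0,0,0,1],[0,0,0,0,0,0,1],[0,0,0,0,0,0,1],[0,0,0,0,0,0,1]]'; python3 -m crank '[[0,0,-1,0,0,0,1],[0,0,-4,0,0,0,1],[0,0,-6,0,0,0,1],[0,0,-6,0,0,0,1],[0,0,-3,0,0,0,1]]';python3 -m crank '[[0,0,0,0,0,0,1]]'
python3 - <<'E'
from h import *
x,y=pile(-.05);plan(x,y,.19,PILE[2],10); plan(.52,-.08,.2,0,6)
E
```

```text
time: 27.25
position: [0.4318, -0.3705, 0.0779]
tool_rot: [0.996, -0.086, -0.001, -0.001]
ft_force: [-0.2, 0.5, 0.4]
grip_width: 0.065
grip_force: 0.0
time: 27.75
position: [0.4324, -0.3724, 0.08]
tool_rot: [0.996, -0.086, 0.001, 0.001]
ft_force: [0.7, 0.4, 6.9]
grip_width: 0.0494
grip_force: 45.0
time: 28.38
position: [0.4318, -0.372, 0.2817]
tool_rot: [0.996, -0.087, 0.001, 0.001]
ft_force: [0.7, 0.6, -7.0]
grip_width: 0.0497
grip_force: 45.0
time: 28.5
position: [0.432, -0.3723, 0.2807]
tool_rot: [0.996, -0.087, 0.002, 0.002]
ft_force: [-0.2, -0.0, -6.7]
grip_width: 0.0496
grip_force: 45.0
t=28.50 pos [ 0.432  -0.3723  0.2807] yaw -0.173 q6 0.84 F [-0.2 -0.  -6.7] w 0.0496
10 x [np.float64(0.26), np.float64(-5.18), np.float64(0.2), np.float64(0.0), np.float64(-0.0), np.float64(-0.038)]
t=28.50 pos [ 0.432  -0.3723  0.2807] yaw -0.173 q6 0.84 F [-0.2 -0.  -6.7] w 0.0496
6 x [np.float64(0.97), np.float64(-5.0), np.float64(0.17), np.float64(0.001), np.float64(-0.001), np.float64(-0.029)]
```

```bash
python3 -m crank '[[0.26,-5.18,0,0,0,-0.038,1],[0.26,-5.18,0,0,0,-0.038,1],[0.26,-5.18,0,0,0,-0.038,1],[0.26,-5.18,0,0,0,-0.038,1],[0.26,-5.18,0,0,0,-0.038,1]]';python3 -m crank '[[0.26,-5.18,0.2,0,0,-0.038,1],[0.26,-5.18,0.2,0,0,-0.038,1],[0.26,-5.18,0.2,0,0,-0.038,1],[0.26,-5.18,0.4,0,0,-0.038,1],[0.26,-5.18,0.4,0,0,-0.038,1]]';python3 -m crank '[[0,0,0,0,0,0,1],[0,0,0,0,0,0,1]]'
python3 - <<'E'
from h import *
x,y=pile(-.0487);plan(x,y,.11,PILE[2],2)
E
```

```text
time: 29.12
position: [0.4682, -0.1134, 0.2761]
tool_rot: [1.0, 0.009, -0.002, -0.002]
ft_force: [0.7, -0.3, -5.8]
grip_width: 0.0496
grip_force: 45.0
time: 29.75
position: [0.4568, 0.1444, 0.2622]
tool_rot: [0.995, 0.104, -0.003, -0.0]
ft_force: [0.8, -1.0, -5.3]
grip_width: 0.05
grip_force: 45.0
time: 30.0
position: [0.4575, 0.1429, 0.263]
tool_rot: [0.995, 0.104, -0.002, 0.0]
ft_force: [0.3, -1.0, -4.9]
grip_width: 0.0497
grip_force: 45.0
t=30.00 pos [0.4575 0.1429 0.263 ] yaw 0.208 q6 1.43 F [ 0.3 -1.  -4.9] w 0.0497
2 x [np.float64(0.15), np.float64(0.03), np.float64(4.15), np.float64(-0.0), np.float64(0.002), np.float64(-0.0)]
```

```bash
python3 -m crank '[[0.15,0.03,4.5,0,0.002,0,1],[0.1,0,3.5,0,0.002,0,1],[0,0,1,0,0,0,1],[0,0,0.3,0,0,0,1],[0,0,0,0,0,0,1]]'
python3 - <<'E'
from h import *
x,y=pile(-.0487);plan(x,y,.09,PILE[2],1)
E
```

```text
time: 30.62
position: [0.4622, 0.1429, 0.1725]
tool_rot: [0.995, 0.103, 0.003, -0.0]
ft_force: [1.1, 0.1, -6.6]
grip_width: 0.0495
grip_force: 45.0
t=30.62 pos [0.4622 0.1429 0.1725] yaw 0.206 q6 1.43 F [ 1.1  0.1 -6.6] w 0.0495
1 x [np.float64(-0.21), np.float64(-0.03), np.float64(1.25), np.float64(0.0), np.float64(-0.006), np.float64(-0.002)]
```

```bash
python3 -m crank '[[-0.2,-0.03,0.4,0,-0.006,-0.002,1],[0,0,0.3,0,0,0,1],[0,0,0.15,0,0,0,1],[0,0,0.1,0,0,0,1],[0,0,0,0,0,0,1]]'; python3 -m crank '[[0,0,0.1,0,0,0,1],[0,0,0,0,0,0,1]]'
```

```text
time: 31.25
position: [0.4593, 0.1432, 0.1621]
tool_rot: [0.995, 0.104, -0.001, 0.0]
ft_force: [0.9, -0.4, -6.3]
grip_width: 0.0497
grip_force: 45.0
time: 31.5
position: [0.4593, 0.1432, 0.1611]
tool_rot: [0.995, 0.104, -0.001, -0.0]
ft_force: [-0.7, -0.2, -5.3]
grip_width: 0.0497
grip_force: 45.0
```

```bash
python3 -m crank '[[0,0,0.07,0,0,0,1],[0,0,0,0,0,0,1]]'; python3 -m crank '[[0,0,0.07,0,0,0,1],[0,0,0,0,0,0,1]]'
```

```text
time: 31.75
position: [0.4593, 0.1432, 0.1605]
tool_rot: [0.995, 0.104, -0.001, -0.0]
ft_force: [-0.6, 0.3, -5.8]
grip_width: 0.0494
grip_force: 45.0
time: 32.0
position: [0.4593, 0.1432, 0.16]
tool_rot: [0.995, 0.104, -0.001, 0.0]
ft_force: [-0.8, 0.1, -3.0]
grip_width: 0.0495
grip_force: 45.0
```

Contact has begun, with the load easing from 6 N to 3 N. I'll settle it a touch more and release.

```bash
python3 -m crank '[[0,0,0.07,0,0,0,1],[0,0,0,0,0,0,1],[0,0,0,0,0,0,0.15],[0,0,0,0,0,0,0.15],[0,0,0,0,0,0,0.15]]'; python3 -m crank '[[0,0,0,0,0,0,0.15],[0,0,-3,0,0,0,0.15],[0,0,-6,0,0,0,0.4],[0,0,-4,0,0,0,0.45],[0,0,0,0,0,0,0.45]]'
python3 - <<'E'
from h import *
b=look("steel",(*pile(-.05),PILE[2]),.08)
d=b[:2]-PILE[:2];cc,s=np.cos(PILE[2]),np.sin(PILE[2]);print("steel in pile",cc*d[0]+s*d[1],-s*d[0]+cc*d[1],b[2]-PILE[2])
for y in(3.0435,3.0435-np.pi): plan(.5636,.3791,.16,y)
E
```

```text
time: 32.62
position: [0.4597, 0.1432, 0.1591]
tool_rot: [0.995, 0.104, -0.001, 0.0]
ft_force: [-0.3, 0.2, -0.0]
grip_width: 0.07
grip_force: 0.0
time: 33.25
position: [0.4614, 0.1434, 0.2922]
tool_rot: [0.995, 0.104, 0.003, 0.0]
ft_force: [1.1, 0.1, -0.7]
grip_width: 0.0526
grip_force: 0.0
steel [0.459  0.1426 0.208 ] -> [0.4579 0.1427 0.2064] IoU 0.992
steel in pile -0.051016434252065854 0.00039150033261913485 -0.0016083364456440652
t=33.30 pos [0.46   0.1433 0.2902] yaw 0.209 q6 1.43 F [-0.6 -0.4 -0.7] w 0.0507
16 x [np.float64(2.14), np.float64(0.86), np.float64(0.38), np.float64(0.0), np.float64(0.0), np.float64(-0.177)]
t=33.30 pos [0.46   0.1433 0.2902] yaw 0.209 q6 1.43 F [-0.6 -0.4 -0.7] w 0.0507
5 x [np.float64(2.48), np.float64(-4.54), np.float64(1.21), np.float64(0.0), np.float64(-0.0), np.float64(0.061)]
```

```bash
python3 -m crank '[[2.48,-4.54,0.6,0,0,0.061,0.45],[2.48,-4.54,0.6,0,0,0.061,0.45],[2.48,-4.54,1.2,0,0,0.061,0.45],[2.48,-4.54,1.8,0,0,0.061,0.45],[2.48,-4.54,1.8,0,0,0.061,0.45]]'; python3 -m crank '[[0,0,0,0,0,0,0.45],[0,0,0,0,0,0,0.45]]'
python3 - <<'E'
from h import *
q=look("brass",(.5636,.3791,3.0435-np.pi),0,"pics/w8.png"); plan(q[0],q[1],.006,q[2],3)
c=cam("scene");print("mallet head corners",[onplane(c,np.array(p)*.7,.07)[:2].round(3).tolist() for p in((363,405),(395,406),(393,472),(357,472))])
E
```

```text
time: 33.92
position: [0.5623, 0.3803, 0.2255]
tool_rot: [0.999, -0.049, -0.003, 0.001]
ft_force: [0.2, -1.1, -0.3]
grip_width: 0.048
grip_force: 0.0
time: 34.17
position: [0.5616, 0.3784, 0.2265]
tool_rot: [0.999, -0.048, -0.003, 0.002]
ft_force: [0.2, 0.1, 0.6]
grip_width: 0.0479
grip_force: 0.0
brass [ 0.5636  0.3791 -0.0981] -> [ 0.5638  0.3792 -0.0829] IoU 0.987
t=34.23 pos [0.5618 0.3781 0.2276] yaw -0.096 q6 2.09 F [-0.1 -0.1 -0.7] w 0.048
3 x [np.float64(0.08), np.float64(-0.05), np.float64(5.05), np.float64(0.001), np.float64(0.002), np.float64(-0.004)]
mallet head corners [[0.729, 0.224], [0.681, 0.25], [0.739, 0.357], [0.791, 0.33]]
```

View pics/w8.png

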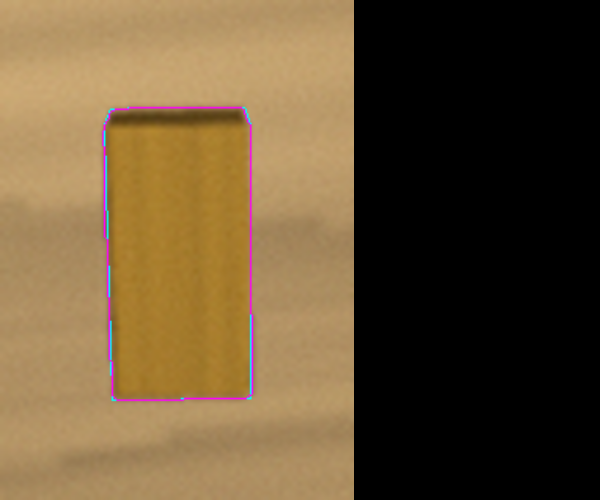

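```bash
python3 -m crank '[[0.1,-0.05,6,0,0.002,-0.004,0.45],[0.1,-0.05,5,0,0.002,-0.004,0.45],[0,0,3,0,0,-0.004,0.45],[0,0,1.1,0,0,0,0.45],[0,0,0,0,0,0,1]]' 40; python3 -m crank '[[0,0,0,0,0,0,1],[0,0,0,0,0,0,1],[0,0,0,0,0,0,1],[0,0,0,0,0,0,1]]'; python3 -m crank '[[0,0,-1,0,0,0,1],[0,0,-4,0,0,0,1],[0,0,-6,0,0,0,1],[0,0,-6,0,0,0,1],[0,0,0,0,0,0,1]]';python3 -m crank '[[0,0,0,0,0,0,1]]'
python3 - <<'E'
from h import *
x,y=pile(.125);plan(x,y,.16,PILE[2],4)
E
```

```text
time: 34.85
position: [0.5651, 0.3792, 0.0783]
tool_rot: [0.999, -0.043, 0.001, 0.0]
ft_force: [-0.1, -0.0, 0.2]
grip_width: 0.0434
grip_force: 0.0
time: 35.35
position: [0.566, 0.3801, 0.0799]
tool_rot: [0.999, -0.042, 0.002, -0.0]
ft_force: [0.2, -1.6, 6.4]
grip_width: 0.0297
grip_force: 40.0
time: 35.98
position: [0.5673, 0.3817, 0.2546]
tool_rot: [0.999, -0.042, 0.007, -0.003]
ft_force: [0.9, 1.3, -3.8]
grip_width: 0.0295
grip_force: 40.0
time: 36.1
position: [0.5633, 0.3797, 0.2469]
tool_rot: [0.999, -0.042, -0.0, 0.001]
ft_force: [-0.2, -0.4, -4.6]
grip_width: 0.0295
grip_force: 40.0
t=36.10 pos [0.5633 0.3797 0.2469] yaw -0.084 q6 2.08 F [-0.2 -0.4 -4.6] w 0.0295
4 x [np.float64(1.55), np.float64(5.08), np.float64(0.43), np.float64(0.0), np.float64(0.0), np.float64(-0.073)]
```

```bash
python3 -m crank '[[1.6,5.08,0.2,0,0,-0.073,1],[1.6,5.08,0.2,0,0,-0.073,1],[1.6,5.08,0.4,0,0,-0.073,1],[1.6,5.08,0.4,0,0,-0.073,1],[0,0,0,0,0,0,1]]';python3 -m crank '[[0,0,3,0,0,0,1],[0,0,2,0,0,0,1],[0,0,0.8,0,0,0,1],[0,0,0,0,0,0,1],[0,0,0,0,0,0,1]]'
python3 - <<'E'
from h import *
x,y=pile(.1265);plan(x,y,.09,PILE[2],1)
E
```

```text
time: 36.72
position: [0.6338, 0.1747, 0.2324]
tool_rot: [0.995, 0.101, -0.002, 0.001]
ft_force: [0.5, 0.6, -3.8]
grip_width: 0.03
grip_force: 40.0
time: 37.35
position: [0.634, 0.1795, 0.1786]
tool_rot: [0.995, 0.104, 0.002, 0.0]
ft_force: [1.3, -0.3, -3.6]
grip_width: 0.0299
grip_force: 40.0
t=37.35 pos [0.634  0.1795 0.1786] yaw 0.208 q6 1.47 F [ 1.3 -0.3 -3.6] w 0.0299
1 x [np.float64(-0.24), np.float64(0.0), np.float64(1.86), np.float64(0.001), np.float64(-0.003), np.float64(0.0)]
```

```bash
python3 -m crank '[[-0.24,0,0.9,0,-0.003,0,1],[0,0,0.5,0,0,0,1],[0,0,0.2,0,0,0,1],[0,0,0,0,0,0,1]]'; python3 -m crank '[[0,0,0.07,0,0,0,1],[0,0,0,0,0,0,1]]'; python3 -m crank '[[0,0,0.07,0,0,0,1],[0,0,0,0,0,0,1]]'
```

```text
time: 37.85
position: [0.6313, 0.1786, 0.1619]
tool_rot: [0.995, 0.104, -0.001, 0.001]
ft_force: [-1.0, 0.7, -4.4]
grip_width: 0.0293
grip_force: 40.0
time: 38.1
position: [0.6314, 0.1787, 0.1615]
tool_rot: [0.995, 0.104, -0.0, 0.001]
ft_force: [-0.0, 0.0, -3.7]
grip_width: 0.0298
grip_force: 40.0
time: 38.35
position: [0.6313, 0.1787, 0.1607]
tool_rot: [0.995, 0.104, -0.0, 0.001]
ft_force: [-0.1, -0.2, -4.2]
grip_width: 0.0296
grip_force: 40.0
```

```bash
python3 -m crank '[[0,0,0.07,0,0,0,1],[0,0,0,0,0,0,1]]'; python3 -m crank '[[0,0,0.06,0,0,0,1],[0,0,0,0,0,0,1]]'
```

```text
time: 38.6
position: [0.6314, 0.1787, 0.1601]
tool_rot: [0.995, 0.104, -0.0, 0.001]
ft_force: [0.2, -0.5, -3.2]
grip_width: 0.0301
grip_force: 40.0
time: 38.85
position: [0.6314, 0.1787, 0.16]
tool_rot: [0.995, 0.104, -0.0, 0.001]
ft_force: [-2.1, 0.2, 0.3]
grip_width: 0.03
grip_force: 40.0
```

The weight is fully carried by the walnut. Releasing and backing off.

```bash
python3 -m crank '[[0,0,0,0,0,0,0.4],[0,0,0,0,0,0,0.4],[0,0,0,0,0,0,0.4],[0,0,0,0,0,0,0.4]]'; python3 -m crank '[[0,0,-3,0,0,0,0.4],[0,0,-6,0,0,0,0.4],[0,0,-4,0,0,0,0.4],[0,0,0,0,0,0,0.4],[0,0,0,0,0,0,0.4]]'
python3 - <<'E'
from h import *
cc,s=np.cos(PILE[2]),np.sin(PILE[2])
b=look("brass",(*pile(.125),PILE[2]),.08); d=b[:2]-PILE[:2];print("brass in pile",cc*d[0]+s*d[1],-s*d[0]+cc*d[1],b[2]-PILE[2])
im=cams.camera("side");cv2.imwrite("pics/end.png",cv2.resize(im[100:310,160:440,::-1],(800,600),interpolation=cv2.INTER_CUBIC))
E
python3 -m crank '[[0,0,-5,0,0,0,0.4],[-4,-5,0,0,0,0,0.4],[-4,-5,0,0,0,0,0.4],[-2,-5,0,0,0,0,0.4],[0,-5,0,0,0,0,0.4]]'; python3 -m crank '[[0,0,0,0,0,0,0.4],[0,0,0,0,0,0,0.4]]'
python3 - <<'E'
from h import *
im=cams.camera("side");cv2.imwrite("pics/end.png",cv2.resize(im[100:310,160:440,::-1],(800,600),interpolation=cv2.INTER_CUBIC))
E
```

```text
time: 39.35
position: [0.6314, 0.1787, 0.1594]
tool_rot: [0.995, 0.104, -0.0, 0.001]
ft_force: [0.0, 0.5, -0.3]
grip_width: 0.051
grip_force: 0.0
time: 39.98
position: [0.6308, 0.1787, 0.2887]
tool_rot: [0.995, 0.104, -0.001, 0.001]
ft_force: [1.1, -0.8, -0.6]
grip_width: 0.0523
grip_force: 0.0
brass [0.6302 0.1787 0.208 ] -> [0.629  0.1781 0.2088] IoU 0.961
brass in pile 0.12370816157452222 -0.00035064732755559977 0.0008428418964238626
time: 40.7
position: [0.4921, 0.3526, 0.3378]
tool_rot: [0.995, 0.104, -0.003, 0.001]
ft_force: [0.9, 0.3, 0.1]
grip_width: 0.0525
grip_force: 0.0
time: 40.95
position: [0.4944, 0.3515, 0.3379]
tool_rot: [0.995, 0.104, -0.002, 0.001]
ft_force: [0.1, -0.4, 0.1]
grip_width: 0.0522
grip_force: 0.0
```

View pics/end.png

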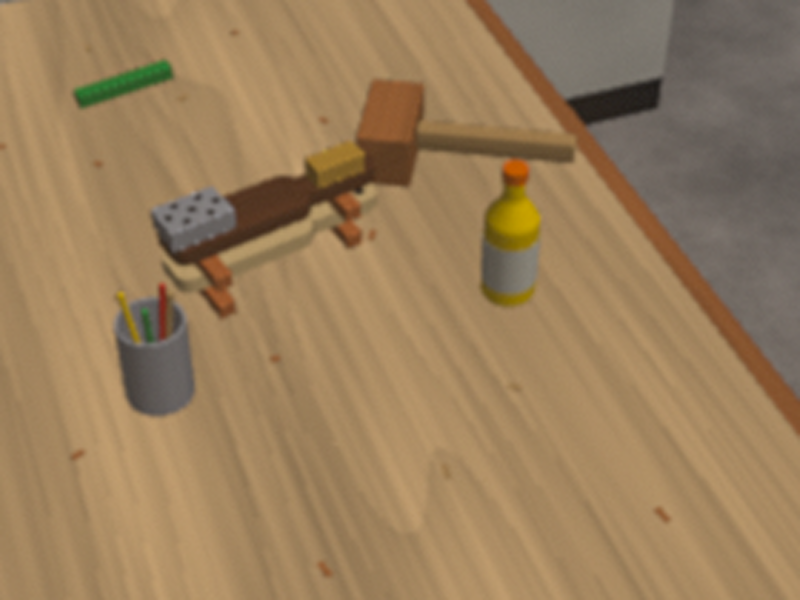

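The final view shows the full pile: sticks, walnut, steel at (195,218) and brass at (335,163). The bystanders haven't moved and the robot is clear.

```bash
python3 -c "from rig import ticket; print(ticket.hand_in())"
```

```text
the job is handed in; nothing more can be done
None
```

The job is handed in at about 41 s of the 131 s allowed: both sticks, the walnut board and both weights sit within about 2 mm of their intended places by my camera measurements, and the glue bottle, pencil jar and mallet were left where they stood.

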